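# Roll the empty reel into its dock and bed it against the sprung brake

### The arm

A 6-joint arm with a two-finger parallel gripper is mounted at the origin on a cart in front of the work surface, level with it; the furniture and walls round the work are solid. World frame = base frame: x ahead of the robot, y to its left, z up, the work surface at z = 0. Lengths are in mm, angles in rad, forces in N, time in s.
With the tool pointing down it reaches from about 300 to 875 mm from the base axis. Payload 6.4 kg.
Tool frame: the origin (TCP) lies at the very end of the fingers, on their centre line; the grasp point (between the pads) lies behind it (ctrl.hold_point_z is the z of the grasp point in the tool frame, in mm); z points along the fingers, y is the line along which they close (so a half turn about z gives the same grasp; the last joint's range is limited). The gripper opens to 85 mm and grips with 20 to 120 N. Pads are 22 mm wide; open, the fingers measure 114 mm over their backs; the gripper's body (76 mm by 85 mm) begins 54 mm behind the grasp point. The pads swing forward as they close: fully open they stand 13 mm farther back than shut.
Start: joints at [1.029, 0.181, 1.607, -0, 1.354, -0.206], TCP at [189.466, 542.903, 231.288] pointing down, gripper open.
Joint ranges: [-2.99, 2.99], [-0.89, 2.07], [0.3, 2.58], [-1.14, 4.28], [0, 2.63], [-3.12, 3.12]. Speed limits (rad/s): [2.57, 2.57, 3.01, 3.14, 3.14, 3.14].

### API

Orientations are given as a rotation vector (axis times angle).
In Python, from bench import ctrl gives the robot as it stands. The module is installed in compiled form; this text tells all that it offers. Calls block until the motion is done:
- ctrl.goto(position, orientation): joint-space move of the TCP to a pose.
- ctrl.movel(position, feed=150, rotation=None, max_force=None): straight line of the TCP; rotation=None keeps the orientation; feed is the mean speed in mm/s. With max_force (N) it stops when the force on the tool has changed by that much, and returns True; else False.
- ctrl.move_j(angles): joint-space move.
- ctrl.gripper_to(opening): finger opening in mm; the grip force is fixed at half the most; returns when the fingers have stopped.
- ctrl.pause(seconds).
- ctrl.solve_ik(position, orientation): joint angles nearest the present ones, or None.
- ctrl.observe(): the state.
- ctrl.grab_frame(name): name is "scene" or "side" or "wrist"; returns the picture (480x640x3 uint8, blue, green, red); there is no depth.
- ctrl.camera_params(name): a dict with "intrinsics" (3x3 intrinsics, pixels), "k1" (the pictures are not rectified: a ray, as slopes to the right and down, at radius r is drawn at 1 + k1 r^2 times it, then the intrinsics apply), "R" (3x3) and "t" (3): a world point X has camera coordinates R X + t. Camera axes: x right, y down, z forward; pixel columns grow to the right and rows downward; lengths in mm; the calibration is good to about 2 mm. A picture is of the moment at which its call begins: read the wrist's pose just before it. camera_params takes no time and is no camera call; for the wrist camera it gives the pose at the moment of the call.
A pose or a line that the arm cannot do raises ctrl.IKError and nothing moves.
- ctrl.close_job(): hands the job in; it is judged then, once.
The state is a dict: "t": time; "joint_pos": joint angles; "joint_velocities": joint speeds; "joint_efforts": joint torques, N m; "ee_pos": TCP position; "eef_rot": TCP orientation; "ft_force": force on the tool from outside, world axes, zero at the start; "torque": the same for the moment, N m; "opening": finger opening in mm; "grip_force": force on a finger pad.
Only numpy, scipy, OpenCV 4.12 (cv2) and the standard library are available. Lean on these libraries where they do the work, as an engineer would, in place of code of your own. Each camera call takes 0.05 s, during which the arm holds its last target. There are 200 camera calls.

### The job

Roll the empty metal reel on its rim along the worktop, over the low brass threshold and into the wooden dock; it must stay upright on the worktop, turning as it goes, and not be lifted or fall flat. Then press it gently against the rubber brake pad at the end of the dock, with about 8 newtons (never as much as 12) for about a second, and leave it standing in the dock behind the threshold. Leave the thread spools and the rotary cutter where they are.

Things in the scene. Friction and masses are not known exactly. Their poses are not given: they have to be found in the camera images.
- reel: Aluminium reel standing on its rims, about 0.22 kg: two flanges, diameter 90 mm, 4 mm thick, on a blue 60 mm core; 24 mm wide over the flat faces. It starts 150 to 200 mm before the dock's threshold, roughly facing it. Origin: hub centre, 45 mm above the worktop. y: axle, level; x and z turn with it; at the start z is up, x towards the dock.
- reel_mark (a point): Orange mark on the reel's rim, 45 mm from the hub along the reel's z. On top at the start; at the worktop after half a turn (141 mm of rolling). Pinched between finger pads it drags and does not turn; it rolls under fingertips that press lightly (about 5 N) on the top of its rim and move with it, stroke by stroke. On the level it soon stops; on the slope of the threshold it rolls back.
- dock: Wooden dock, fixed. Origin: on the worktop under the middle of its threshold, a rounded brass bar across the lane, 4 mm high, 11 mm wide. x: level along the lane, into the dock; y across; z up. Cheeks 18 mm high, 30 mm apart, run from x = -10 to 149 mm; before them, to x = -62 mm, they flare to 60 mm apart. The worktop is the floor.
- brake: Grey sprung brake, fixed at the dock's end, 65 mm high, turned like the dock. Origin: on the worktop, middle of its front edge, 149 mm behind the threshold; x points away from the reel. In front of it is a black rubber pad, 26 mm wide, 30 mm high.
- spool_green: Wooden spool with green thread standing beside the lane, diameter 36 mm, 50 mm high; origin at the centre of its underside, z up. Leave alone.
- spool_cream: Wooden spool with cream thread standing beside the lane, diameter 36 mm, 50 mm high; origin at the centre of its underside, z up. Leave alone.
- rotary_cutter: Yellow rotary cutter lying on the worktop on the robot's side of the lane, 45 x 158 x 16 mm; origin at the centre of its underside, long axis y. Leave alone.
- dock_rest (a point): Point 45 mm above the worktop and 20 mm behind the threshold, on the lane's middle: the centre of a reel that rests against the inner side of the threshold. Axes like the dock's.
- brake_axis (a point): Point on the fixed brake's front, 45 mm above its origin, level with the pad's middle. How far the pad stands out is set anew each time and not measured: its free face is 36 to 72 mm before this point, so the reel's centre touches it at x = 32 to 68 mm in the dock. The pad gives on a damped spring, about 2.5 N/mm, at most 7 mm, and comes back.

How it is judged:
By the outcome, as a careful person would: the job done as asked, in the order asked, and still so for the second after the job is handed in, with the robot touching nothing.
It also fails if it takes over 69 s, if anything falls off the work surface, if the arm or the gripper's body presses on something with over 40 N, if the wrist force passes 120 N, or if a joint passes its speed limit or range.

## Working session

There is one attempt and no reset: what is moved stays moved. The work goes in short steps, each a Python script; the robot and the scene stay as the last script left them, time stands still between calls to the robot, and variables do not carry over. Pictures are saved under pics/ and viewed, at most 10 in all, crops included, and the job is handed in when it is done.

```bash
mkdir -p pics; ls; python3 - <<'E'
from bench import ctrl
import cv2,numpy as np
for n in("scene","side"):
    im=ctrl.grab_frame(n);cv2.imwrite(f"pics/{n}0.png",im)
    p=ctrl.camera_params(n);print(n,p)
s=ctrl.observe();print(s,ctrl.hold_point_z)
E
```

```text
pics
scene {'intrinsics': array([[620.71087475,   0.        , 323.20741708],
       [  0.        , 620.71087475, 249.15687711],
       [  0.        ,   0.        ,   1.        ]]), 'k1': 0.0024441104898722636, 'R': array([[-0.51075939, -0.85956777, -0.01637358],
       [-0.44311652,  0.27952706, -0.85177014],
       [ 0.73673102, -0.42779419, -0.52365975]]), 't': array([297.03461261, 309.78456682, 486.50285844])}
side {'intrinsics': array([[508.23581926,   0.        , 310.01098297],
       [  0.        , 508.23581926, 235.60071894],
       [  0.        ,   0.        ,   1.        ]]), 'k1': -0.1358658982419533, 'R': array([[ 0.89638295, -0.443278  ,  0.00149098],
       [-0.22304293, -0.45393207, -0.86266884],
       [ 0.38307892,  0.77294909, -0.50576699]]), 't': array([-483.81701361,  187.82693496,  655.43393943])}
{'t': 0.1, 'joint_pos': array([ 1.02866914e+00,  1.81488222e-01,  1.60789296e+00,  7.78841983e-06,
        1.35381652e+00, -2.06319076e-01]), 'joint_velocities': array([-9.82358476e-04, -1.93578381e-03, -3.03455145e-03, -9.06761017e-05,
        1.69410606e-03,  1.10683561e-03]), 'joint_efforts': array([ 9.07188332e-04, -4.45873582e+01, -3.52234948e+01, -2.44024322e-04,
        4.12849768e-03,  2.40914045e-05]), 'ee_pos': array([189.21155038, 542.45266712, 230.46944797]), 'eef_rot': array([-5.24914396e-01, -3.09682631e+00,  2.34190736e-03]), 'ft_force': array([-0.54543643,  0.92177394, -0.02910155]), 'torque': array([-0.04267322,  0.01083012, -0.0148663 ]), 'grip_force': 0.0, 'opening': 85.89089292241579} -18.700000000000003
```

View pics/scene0.png

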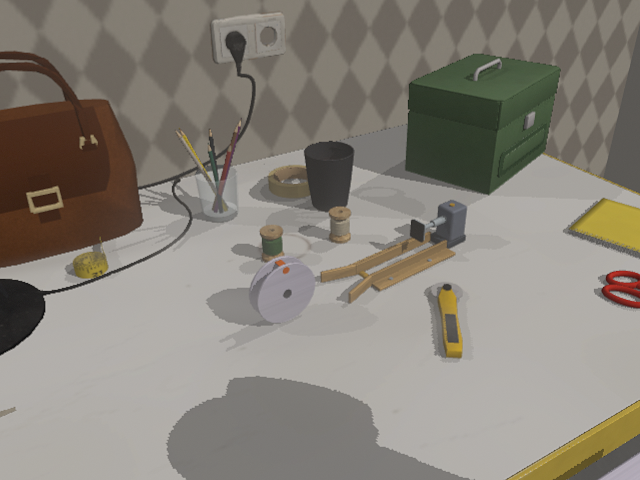

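View pics/side0.png

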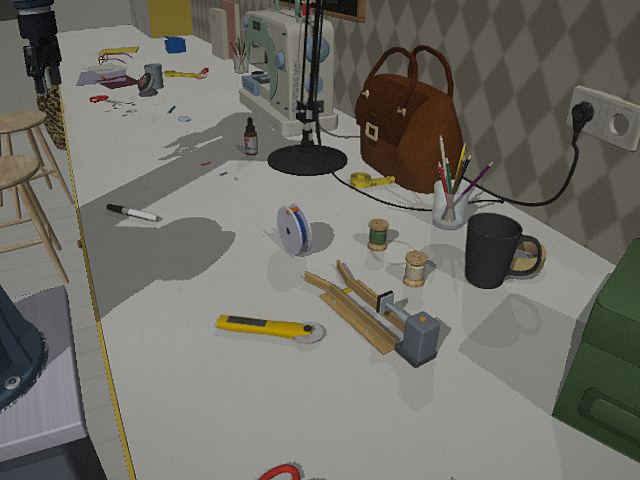

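The scene view shows the reel at about (283,290), its orange mark at (281,266), the dock mouth near (335,285), the brake at (451,222), the spools at (271,243) and (340,225), and the cutter at (450,320). The side view has the reel at (294,230), dock mouth at (325,285) and brake at (418,340).

```bash
cat > h.py <<'E'
import numpy as np, cv2
from bench import ctrl
from scipy.spatial.transform import Rotation as Rn
def ray(p,uv):
    K=p["intrinsics"];d=np.array([p["k1"],0,0,0,0.])
    q=cv2.undistortPoints(np.array([[uv]],float),K,d)[0,0]
    R=np.array(p["R"]);return -R.T@p["t"],R.T@np.array([q[0],q[1],1])
def plane(p,uv,z=0):
    c,d=ray(p,uv);return c+d*(z-c[2])/d[2]
def tri(p1,a,p2,b):
    A=np.zeros((3,3));y=np.zeros(3);L=[ray(p1,a),ray(p2,b)]
    for c,d in L:
        d=d/np.linalg.norm(d);M=np.eye(3)-np.outer(d,d);A+=M;y+=M@c
    X=np.linalg.solve(A,y)
    return X,[np.linalg.norm(np.cross(X-c,d/np.linalg.norm(d))) for c,d in L]
def proj(p,X):
    return cv2.projectPoints(np.array(X,float).reshape(-1,3),cv2.Rodrigues(np.array(p["R"]))[0],np.array(p["t"],float),p["intrinsics"],np.array([p["k1"],0,0,0,0.]))[0][:,0]
E
python3 - <<'E'
from h import *
np.set_printoptions(precision=1,suppress=True)
a,b=ctrl.camera_params("scene"),ctrl.camera_params("side")
print("mouth R",plane(a,(354,298)),plane(b,(388,352)))
print("brake top",tri(a,(452,204),b,(420,314)))
print("reel",tri(a,(283,290),b,(296,230)))
print("spools",plane(a,(271,259)),plane(a,(340,240)),plane(b,(377,248)),plane(b,(415,284)))
print("thresh",plane(a,(362,270)), plane(a,(450,246)),"reelbottom",plane(a,(283,322)),plane(b,(300,254)))
print("cutter",plane(a,(447,285)),plane(a,(453,353)))
p=ctrl.camera_params("wrist");o=ctrl.observe();R=Rn.from_rotvec(o["eef_rot"]).as_matrix()
print("wristcam in tool",R.T@(-p["R"].T@p["t"]-o["ee_pos"]),p["R"]@R,p["intrinsics"],p["k1"])
E
```

```text
mouth R [529.3 -20.    0. ] [ 554.2 -215.9    0. ]
brake top (array([ 582. , -236.5,   69.7]), [np.float64(2.7472808998158844), np.float64(2.7472808998160416)])
reel (array([550.8,  81.7,  41.7]), [np.float64(2.244567716029009), np.float64(2.24456771602899)])
spools [685.5  33.8   0. ] [677.1 -89.    0. ] [690.   24.2  -0. ] [ 685.1 -100.4   -0. ]
thresh [583.3 -69.9   0. ] [ 566.2 -228.9    0. ] reelbottom [534.2  91.5   0. ] [553.4  68.5  -0. ]
cutter [ 484.2 -153.     0. ] [365.1 -61.6   0. ]
wristcam in tool [  80.3   -0.  -141.5] [[-0.   1.  -0. ]
 [-1.  -0.  -0.3]
 [-0.3  0.   1. ]] [[361.2   0.  314. ]
 [  0.  361.2 239.1]
 [  0.    0.    1. ]] 0.02192069832573495
```

```bash
python3 - <<'E'
from h import *
np.set_printoptions(precision=2,suppress=True)
ctrl.goto([500,-60,270],[0.,3.1415,0.])
p=ctrl.camera_params("wrist");im=ctrl.grab_frame("wrist");cv2.imwrite("pics/w1.png",im)
np.savez("w1.npz",R=p["R"],t=p["t"],K=p["intrinsics"],k1=p["k1"])
o=ctrl.observe();print(o["t"],o["ee_pos"],o["joint_pos"])
E
```

```text
2.5667 [500.05 -59.29 269.94] [-0.35 -0.01  1.74  0.    1.42 -1.93]
```

View pics/w1.png

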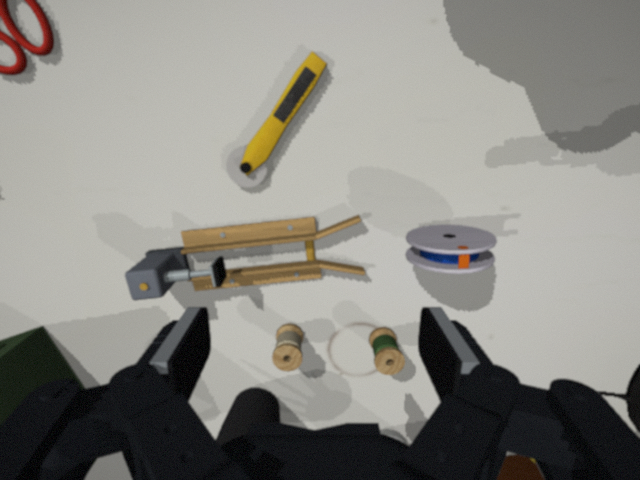

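Top view: the reel is at (450,249) with its mark at (463,257), the threshold at about (310,250), the pad at (219,271), the brake at (150,273), and the spools are clear of the lane. I'll zoom in to measure edges.

```bash
python3 - <<'E'
import cv2,numpy as np
im=cv2.imread("pics/w1.png")
a=cv2.resize(im[205:300,120:380],None,fx=3,fy=3,interpolation=2)
b=cv2.resize(im[210:300,380:520],None,fx=3,fy=3,interpolation=2)
b=cv2.copyMakeBorder(b,0,0,0,a.shape[1]-b.shape[1],0)
cv2.imwrite("pics/c1.png",np.vstack([a,b]))
E
```

```text
(no output)
```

View pics/c1.png

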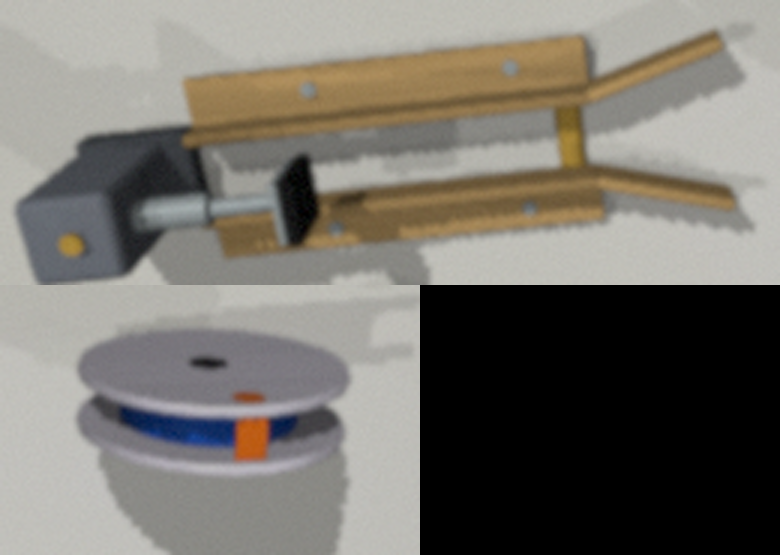

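```bash
cat > m.py <<'E'
from h import *
np.set_printoptions(precision=1,suppress=True)
d=np.load("w1.npz");p=dict(R=d["R"],t=d["t"],intrinsics=d["K"],k1=float(d["k1"]))
A=lambda x,y,z:plane(p,(x/3+120,y/3+205),z)
B=lambda x,y,z:plane(p,(x/3+380,(y-285)/3+210),z)
u1,u2=A(588,100,18),A(185,145,18);l1,l2=A(600,168,18),A(320,192,18)
th=A(569,135,4);flu,fll=A(721,36,18),A(733,200,18)
for n in "u1 u2 l1 l2 th flu fll".split():print(n,globals()[n])
ends=[A(585,38,0),A(605,215,0),A(185,80,0)];print(ends)
L=u1-u2;L/=np.linalg.norm(L);L2=l1-l2;L2/=np.linalg.norm(L2);print(L,L2)
ax=-(L+L2);ax[2]=0;ax/=np.linalg.norm(ax);n=np.array([-ax[1],ax[0],0])
print("lane dir",ax,"gap",(u1-l1)@n,"mid lat",(u1+l1)@n/2,"thr lat",th@n,"flare mid",(flu+fll)@n/2, "flare s",(flu-th)@ax,(fll-th)@ax,(u1-th)@ax)
print("pad",A(300,200,45),(A(312,190,45)-th)@ax)
R1=[B(78,368,45),B(349,378,45)];R2=[B(78,420,45),B(345,432,45)]
for r in(R1,R2):print("flange",r[0],r[1],np.linalg.norm(r[0]-r[1]),(r[0]+r[1])/2)
c=(R1[0]+R1[1]+R2[0]+R2[1])/4;h=(R1[0]+R2[0]-R1[1]-R2[1]);h/=np.linalg.norm(h)
print("hub",c,"heading",h,"s",(c-th)@ax,"lat rel lane",(c-th)@n, "hole",B(208,363,45),"marks",B(249,397,90),B(252,440,90))
E
python3 m.py
```

```text
u1 [548.  -56.9  18. ]
u2 [ 566.3 -212.4   18. ]
l1 [575.8 -52.2  18. ]
l2 [ 586. -162.   18.]
th [567.3 -64.4   4. ]
flu [522.7  -7.2  18. ]
fll [589.3   0.2  18. ]
[array([528.3, -58.1,   0. ]), array([603.9, -49.7,   0. ]), array([ 545.6, -216.4,    0. ])]
[-0.1  1.   0. ] [-0.1  1.   0. ]
lane dir [ 0.1 -1.   0. ] gap -28.21968000406878 mid lat 553.1140363643136 thr lat 557.3931232804208 flare mid 552.6115609455251 flare s -61.56022396323489 -61.96487225868052 -9.453549285537681
pad [ 577.7 -162.5   45. ] 93.52427265311385
flange [538.4  38.7  45. ] [542.  134.7  45. ] 96.04479675251987 [540.2  86.7  45. ]
flange [558.1  40.3  45. ] [562.6 136.5  45. ] 96.29328381001852 [560.3  88.4  45. ]
hub [550.3  87.5  45. ] heading [-0. -1. -0.] s -152.9099858305914 lat rel lane -0.9909554220286771 hole [536.5  84.4  45. ] marks [533.3  80.8  90. ] [547.8  83.6  90. ]
```

```bash
cat >> h.py <<'E'
O=np.array([563.0,-64.8,0]);AX=np.array([.1075,-.9942,0]);AX/=np.linalg.norm(AX);NN=np.array([-AX[1],AX[0],0])
def rot(phi,yaw=0,s=-1):
    """tool down, tool x = s*lane direction (yawed), pitched so its tip plane is tangent to the rim at angle phi ahead of top"""
    a=Rn.from_rotvec([0,0,yaw]).apply(AX);z=np.array([0,0,-1.]);x=s*a
    M=np.c_[x,np.cross(z,x),z]
    return (Rn.from_rotvec(phi*np.cross([0,0,1.],a))*Rn.from_matrix(M)).as_rotvec()
E
python3 - <<'E'
from h import *
np.set_printoptions(precision=2,suppress=True)
for s in(-1,1):
  for x,ph in((-150,-.4),(-150,0),(-100,.4),(0,-.4),(0,.4),(60,-.4),(60,.4)):
    q=ctrl.solve_ik(O+AX*x+[0,0,92],rot(ph,0,s));print(s,x,ph,q)
q=ctrl.observe()["joint_pos"]
P=O+AX*(-190)+[0,0,190]
ctrl.goto(P,rot(0)); ctrl.gripper_to(10)
p=ctrl.camera_params("wrist");im=ctrl.grab_frame("wrist");cv2.imwrite("pics/w2.png",im)
np.savez("w2.npz",R=p["R"],t=p["t"],K=p["intrinsics"],k1=p["k1"])
o=ctrl.observe();print(o["t"],o["ee_pos"],o["opening"],o["joint_pos"],o["ft_force"])
E
```

```text
-1 -150 -0.4 [ 0.16  0.38  1.73 -0.45  1.1   0.28]
-1 -150 0 [-0.06  0.3   1.77 -0.    1.07 -0.17]
-1 -100 0.4 [-0.36  0.38  1.73  0.37  1.25 -0.63]
-1 0 -0.4 [-0.11  0.34  1.78 -0.47  0.99  0.04]
-1 0 0.4 [-0.51  0.44  1.64  0.33  1.32 -0.74]
-1 60 -0.4 [-0.22  0.34  1.77 -0.47  0.95 -0.06]
-1 60 0.4 [-0.59  0.49  1.56  0.31  1.36 -0.8 ]
1 -150 -0.4 [ 0.16  0.38  1.73 -0.45  1.1  -2.87]
1 -150 0 [-0.06  0.3   1.77 -0.    1.07  2.97]
1 -100 0.4 [-0.36  0.38  1.73  0.37  1.25  2.51]
1 0 -0.4 [-0.11  0.34  1.78 -0.47  0.99 -3.1 ]
1 0 0.4 [-0.51  0.44  1.64  0.33  1.32  2.4 ]
1 60 -0.4 [-0.22  0.34  1.77 -0.47  0.95  3.08]
1 60 0.4 [-0.59  0.49  1.56  0.31  1.36  2.34]
4.925 [542.56 124.09 189.98] 9.666947956727048 [ 0.01  0.18  1.69  0.    1.27 -0.1 ] [-0.02  0.    0.04]
```

View pics/w2.png

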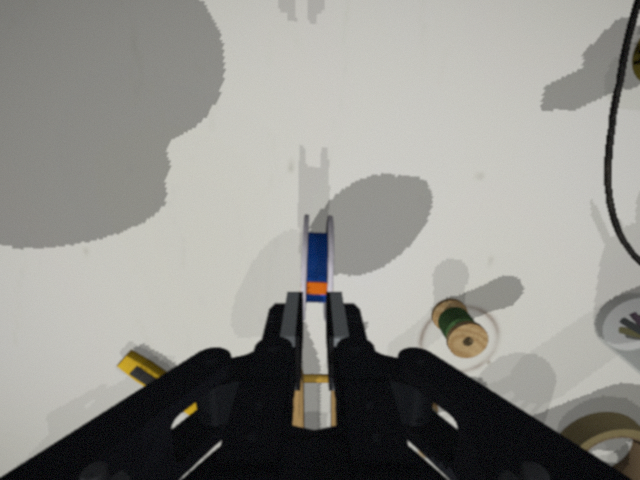

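Behind view: the blue core is at columns 307–327, rows 233–283, with the orange mark at (317,289). The reel looks nearly parallel to the lane, and the threshold is visible between the fingers at (316,378).

```bash
python3 - <<'E'
from h import *
np.set_printoptions(precision=2,suppress=True)
d=np.load("w2.npz");p=dict(R=d["R"],t=d["t"],intrinsics=d["K"],k1=float(d["k1"]))
im=cv2.imread("pics/w2.png");hsv=cv2.cvtColor(im,cv2.COLOR_BGR2HSV)
bl=cv2.inRange(hsv,(100,120,60),(130,255,255));og=cv2.inRange(hsv,(5,180,120),(16,255,255))
sub=lambda X:((X-O)@AX,(X-O)@NN)
for y in range(234,282,6):
    c=np.nonzero(bl[y,290:345])[0]+290
    print(y,c.min(),c.max(),"z60",sub(plane(p,((c.min()+c.max())/2,y),62)))
ys,xs=np.nonzero(og[260:310,290:345]);print("orange",ys.min()+260,ys.max()+260,xs.min()+290,xs.max()+290,sub(plane(p,(xs.mean()+290,ys.mean()+260),88)))
for y in (218,222,226,230): print(y,im[y,298:340].sum(1)//3)
print("thr",sub(plane(p,(316,378),4)))
E
```

```text
234 309 323 z60 (np.float64(-185.94841240528513), np.float64(1.2584224399565698))
240 309 326 z60 (np.float64(-181.01115198383457), np.float64(2.4439183730897787))
246 309 326 z60 (np.float64(-176.02059047055812), np.float64(2.457547837786514))
252 308 326 z60 (np.float64(-170.97559685961264), np.float64(2.074197198174536))
258 308 326 z60 (np.float64(-165.87497822441767), np.float64(2.085877744973322))
264 308 326 z60 (np.float64(-160.7182400828829), np.float64(2.097658136498938))
270 308 326 z60 (np.float64(-155.50464109759181), np.float64(2.109539609866764))
276 308 325 z60 (np.float64(-150.23369773928061), np.float64(1.7155814541340175))
orange 283 293 307 326 (np.float64(-152.22733066463036), np.float64(1.2165160654156302))
218 [181 177 179 176 173 152 121  99  90  94 118 151 169 178 181 174 154 135
 124 121 120 119 123 120 119 125 122 117 112  90  76  83  84  90 105 125
 141 145 143 144 145 145]
222 [183 180 178 177 171 149 120 102 101 106 127 157 170 166 149 131 123 120
 121 120 118 121 120 121 121 121 120 112  93  77  84  94  95  97 102 117
 135 142 144 146 144 147]
226 [185 180 178 178 165 141 120 107 104 107 123 139 138 128 123 120 121 121
 122 121 122 121 119 121 122 121 118 106  84  73  90 103 105 101 100 116
 130 142 144 145 145 146]
230 [192 190 182 176 161 139 121 114 109 110 129 141 140 126 117 118 120 121
 119 120 120 118 121 120 120 122 116  99  75  72  92 106 109 108 107 118
 132 143 144 145 146 147]
thr (np.float64(-3.88752275662844), np.float64(1.8732932450214888))
```

```bash
cat >> h.py <<'E'
LAT=1.8;R0=45.
def onlane(p,uv):
    c,d=ray(p,uv);k=((O+NN*LAT-c)@NN)/(d@NN);X=c+d*k
    return (X-O)@AX,X[2]
def track(name="t",sc=False):
    p=ctrl.camera_params("side");im=ctrl.grab_frame("side");cv2.imwrite(f"pics/{name}.png",im)
    hsv=cv2.cvtColor(im,cv2.COLOR_BGR2HSV)
    w=np.zeros(im.shape[:2],np.uint8);w[190:380,240:460]=255
    r=[]
    for lo,hi in(((100,110,50),(130,255,255)),((4,170,110),(15,255,255))):
        m=cv2.inRange(hsv,lo,hi)&w;ys,xs=np.nonzero(m)
        r+=[(len(xs),)+tuple(np.round(onlane(p,(xs.mean(),ys.mean())),1))] if len(xs) else [None]
    return r
def tcp(s,phi,u,off,lat=LAT,h=0.):
    n=np.sin(phi)*AX+np.cos(phi)*np.array([0,0,1.]);t=np.cos(phi)*AX-np.sin(phi)*np.array([0,0,1.])
    return O+AX*s+NN*lat+[0,0,45+h]+(R0+off)*n+u*t,n
E
python3 - <<'E'
from h import *
np.set_printoptions(precision=2,suppress=True)
print(track("t0"))
s=-151;phi=-.4;u=-7
P,n=tcp(s,phi,u,25);ctrl.goto(P,rot(phi))
o=ctrl.observe();print(o["t"],o["ft_force"],o["ee_pos"]-P)
P,n=tcp(s,phi,u,8);ctrl.movel(P,feed=80)
f0=ctrl.observe()["ft_force"]
P,n=tcp(s,phi,u,-4);hit=ctrl.movel(P,feed=8,max_force=3)
for k in range(3):
  o=ctrl.observe();P0,_=tcp(s,phi,u,0);print(hit,o["t"],(o["ft_force"]-f0)@n,o["ft_force"]-f0,"off",(o["ee_pos"]-P0)@n);ctrl.pause(.1)
print(track("t1"))
E
```

```text
[(122, np.float64(-123.9), np.float64(62.9)), (29, np.float64(-134.1), np.float64(92.4))]
5.475 [-0.21 -0.71  0.61] [-0.42  0.8  -0.39]
True 6.825 4.176209258662345 [-0.39  0.08  4.48] off -0.040863473824931766
True 6.925 5.738945872287975 [-1.59  0.21  6.07] off -0.0733752076727
True 7.025 5.135141163280412 [-0.16  0.28  5.45] off -0.07972818327169688
[(122, np.float64(-123.8), np.float64(62.5)), (27, np.float64(-151.8), np.float64(83.3))]
```

```bash
cat >> h.py <<'E'
def mark(name):
    p=ctrl.camera_params("scene");im=ctrl.grab_frame("scene");cv2.imwrite(f"pics/{name}.png",im)
    m=cv2.inRange(cv2.cvtColor(im,cv2.COLOR_BGR2HSV),(4,150,110),(14,255,255));m[:200]=0;m[340:]=0;m[:,:230]=0;m[:,430:]=0
    ys,xs=np.nonzero(m)
    return (len(xs),(xs.mean().round(1),ys.mean().round(1)),np.round(onlane(p,(xs.mean(),ys.mean())),1)) if len(xs) else None
def stroke(s0,phi0,u0,ds,phi1,off,f0,n=7,feed=60,h=lambda s:0.,want=5.,k=.03,lat=LAT):
    """roll by ds, keeping no-slip: u = u0 + R(psi-dphi)"""
    for i in range(1,n+1):
        a=i/n;s=s0+ds*a;phi=phi0+(phi1-phi0)*a;u=u0+ds*a-R0*(phi-phi0)
        P,nn=tcp(s,phi,u,off,lat,h(s));hit=ctrl.movel(P,feed=feed,rotation=rot(phi))
        o=ctrl.observe();f=(o["ft_force"]-f0)@nn;e=(o["ee_pos"]-P)@nn
        print(f"{o['t']:.2f} s{s:.0f} phi{phi:.2f} u{u:.1f} N{f:.1f} off{off:.2f} err{e:.2f}",o["ft_force"]-f0)
        off+=np.clip(k*(f-want),-.4,.4)
    return s,phi,u,off
E
python3 - <<'E'
from h import *
np.set_printoptions(precision=2,suppress=True)
print(mark("m0"))
f0=np.array([-.21,-.71,.61])*0
s,phi,u,off=stroke(-151,-.4,-7,46,.35,-.08,f0)
P,_=tcp(s,phi,u,off+25);ctrl.movel(P,feed=150)
o=ctrl.observe();print(o["t"],o["ft_force"]);print(mark("m1"));
p=ctrl.camera_params("wrist");cv2.imwrite("pics/w3.png",ctrl.grab_frame("wrist"))
im=cv2.imread("pics/m1.png")[170:350,220:480];cv2.imwrite("pics/m1c.png",cv2.resize(im,None,fx=2,fy=2))
E
```

```text
(52, (np.float64(282.2), np.float64(265.8)), array([-145.8,   78.8]))
7.59 s-144 phi-0.29 u-5.3 N-0.4 off-0.08 err-0.29 [ 0.3   0.54 -0.58]
7.96 s-138 phi-0.19 u-3.5 N-0.1 off-0.24 err-0.52 [-0.12  0.09 -0.14]
8.32 s-131 phi-0.08 u-1.8 N1.7 off-0.40 err-0.25 [-0.65  0.27  1.68]
8.69 s-125 phi0.03 u0.0 N9.3 off-0.49 err0.86 [-2.03  0.51  9.33]
9.06 s-118 phi0.14 u1.8 N14.5 off-0.37 err1.83 [-3.65 -1.16 14.57]
9.43 s-112 phi0.24 u3.5 N20.4 off-0.08 err2.74 [-4.48 -2.06 20.64]
9.79 s-105 phi0.35 u5.2 N24.3 off0.32 err3.43 [-3.48 -4.94 24.24]
10.1083 [ 0.   -0.09 -0.63]
None
```

View pics/m1c.png

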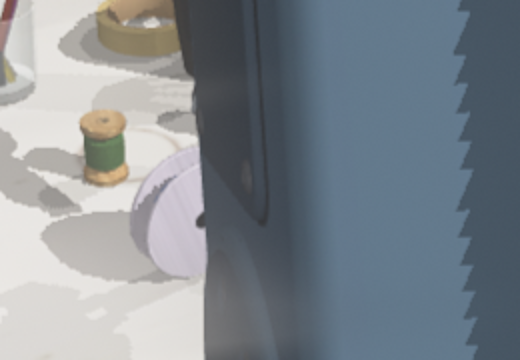

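```bash
python3 - <<'E'
from h import *
p=ctrl.camera_params("scene")
def lanel(uv,l):
    c,d=ray(p,uv);k=((O+NN*l-c)@NN)/(d@NN);X=c+d*k;return (X-O)@AX,X[2]
for uv in((287,293.5),(321,280)):print(lanel(uv,LAT-12))
E
```

```text
(np.float64(-148.4842221430367), np.float64(42.00529043223196))
(np.float64(-92.14518992830472), np.float64(39.81461909279784))
```

View pics/w3.png

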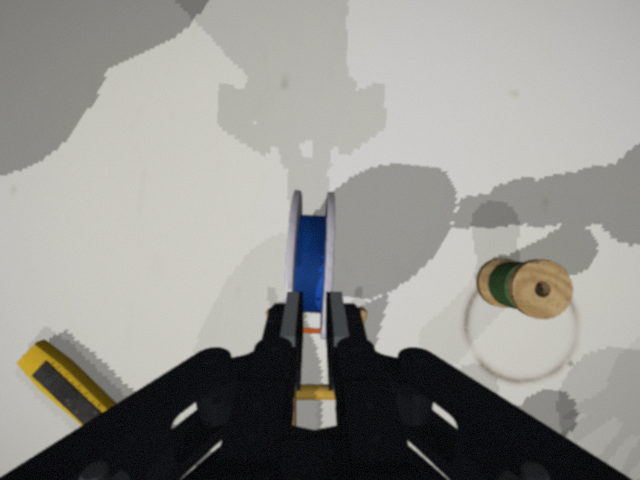

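```bash
python3 - <<'E'
from h import *
p=ctrl.camera_params("wrist")
im=cv2.imread("pics/w3.png");og=cv2.inRange(cv2.cvtColor(im,cv2.COLOR_BGR2HSV),(4,150,110),(14,255,255));og[:290]=0;og[350:]=0;og[:,:295]=0;og[:,335:]=0
ys,xs=np.nonzero(og);print(len(xs),xs.mean(),ys.min(),ys.max())
for r in(ys.min(),ys.max()):
    c,d=ray(p,(313,r))
    for hs in(-97,-94,-91):
        f=lambda k:np.hypot((c+d*k-O)@AX-hs,(c+d*k)[2]-45)-45
        from scipy.optimize import brentq
        k=np.linspace(.1,500,4000);v=np.array([f(q) for q in k]);i=np.argmax(v<0)
        X=c+d*k[i] if i else None
        print(r,hs,None if X is None else ((X-O)@AX-hs,X[2],np.degrees(np.arctan2((X-O)@AX-hs,X[2]-45))))
c,d=ray(p,(313,190.5))  # rear silhouette: tangent to circle
for hs in np.arange(-100,-84,2):
    k=np.linspace(.1,600,6000);q=c+np.outer(k,d);print(hs,(np.hypot((q-O)@AX-hs,q[:,2]-45).min()-45).round(2),end=" ")
c,d=ray(p,(316,391));print("thr",(plane(p,(316,391),4)-O)@AX)
E
```

```text
46 310.3478260869565 329 331
329 -97 (np.float64(35.56266034151755), np.float64(72.55287198838127), np.float64(52.23256009792615))
329 -94 (np.float64(31.62470203037895), np.float64(76.96263499964073), np.float64(44.6955061885103))
329 -91 (np.float64(27.92793299924741), np.float64(80.23845895086203), np.float64(38.398276942016246))
331 -97 (np.float64(37.07423043718474), np.float64(70.50002546435948), np.float64(55.47941878859912))
331 -94 (np.float64(32.97472268826546), np.float64(75.54069506702876), np.float64(47.19460575962495))
331 -91 (np.float64(29.177579570298967), np.float64(79.19518052896399), np.float64(40.472993915745015))
-100 -4.59 -98 -2.62 -96 -0.65 -94 1.33 -92 3.3 -90 5.27 -88 7.24 -86 9.21 thr -2.741269602331601
```

The reel's rear silhouette puts the hub at about s = -95 mm. It's upright and aligned, with the mark rolled forward by 50–60°. From here I'll use flat strokes, because their contact height doesn't depend on s.

```bash
cat >> h.py <<'E'
def rear(name,row0=100,prt=True):
    """hub s from the rear rim silhouette in the wrist picture: blue core's rear edge seen on axis"""
    p=ctrl.camera_params("wrist");im=ctrl.grab_frame("wrist");cv2.imwrite(f"pics/{name}.png",im)
    hsv=cv2.cvtColor(im,cv2.COLOR_BGR2HSV);bl=cv2.inRange(hsv,(100,120,40),(130,255,255));bl[:,:280]=0;bl[:,350:]=0
    og=cv2.inRange(hsv,(4,150,110),(14,255,255));og[:,:295]=0;og[:,335:]=0;og[400:]=0
    ys,xs=np.nonzero(bl);rows=np.nonzero((bl>0).sum(1)>8)[0]
    out=dict(blue=(len(xs),rows.min() if len(rows) else None,xs.mean() if len(xs) else None))
    if len(rows):
        c,d=ray(p,(xs.mean(),rows.min()));k=np.linspace(.1,700,3000);q=c+np.outer(k,d)
        f=lambda hs:np.hypot((q-O)@AX-hs,q[:,2]-45).min()-30
        from scipy.optimize import brentq
        c0=(c-O)@AX
        try: out["hub_s"]=round(brentq(f,out_s-60,out_s+60) if False else min(np.arange(-180,90,.5),key=lambda h:abs(f(h))+(1e3 if h<(q[np.argmin(abs(q[:,2]-60))]-O)@AX else 0)),1)
        except Exception as e: out["err"]=e
        out["lat"]=round(float((plane(p,(xs.mean(),ys.mean()),70)-O)@NN),1)
    ys,xs=np.nonzero(og);out["og"]=(len(xs),ys.min(),ys.max()) if len(xs) else None
    return out
def flat(s0,travel=20.,u0=-9.,feed=60,press=5.,lat=LAT):
    """one stroke with level tip: press, move 2*travel, lift"""
    P,_=tcp(s0,0,u0,8,lat);ctrl.goto(P,rot(0));ctrl.pause(.1);f0=ctrl.observe()["ft_force"]
    P,_=tcp(s0,0,u0,-3,lat);hit=ctrl.movel(P,feed=12,max_force=press-1.5)
    o=ctrl.observe();z=o["ee_pos"][2]-.4
    P=P.copy();P[2]=z;P+=AX*2*travel;ctrl.movel(P,feed=feed)
    o2=ctrl.observe();print("hit",hit,z,"N",(o["ft_force"]-f0)[2],"end",o2["ft_force"]-f0,o2["ee_pos"][2]-z)
    P[2]+=25;ctrl.movel(P,feed=150)
E
python3 - <<'E'
from h import *
np.set_printoptions(precision=2,suppress=True)
print(rear("r0"))
flat(-95.4)
print(rear("r1"),ctrl.observe()["t"])
E
```

```text
{'blue': (2531, np.int64(217), np.float64(311.26550770446465)), 'hub_s': np.float64(-94.5), 'lat': -0.9, 'og': (62, np.int64(329), np.int64(332))}
hit True 89.5865110625378 N 4.174083678693679 end [-0.95 -0.46  6.71] 0.25480399040341695
{'blue': (2701, np.int64(190), np.float64(307.0584968530174)), 'hub_s': np.float64(-75.5), 'lat': -1.8, 'og': (30, np.int64(296), np.int64(298))} 12.65
```

```bash
python3 - <<'E'
from h import *
np.set_printoptions(precision=2,suppress=True)
p=ctrl.camera_params("wrist");im=cv2.imread("pics/r1.png");hsv=cv2.cvtColor(im,cv2.COLOR_BGR2HSV)
bl=cv2.inRange(hsv,(100,120,40),(130,255,255))
for y in range(192,295,10):
    c=np.nonzero(bl[y,280:350])[0]+280
    if len(c):
        X=plane(p,((c.min()+c.max())/2,y),65);print(y,c.min(),c.max(),np.round(((X-O)@AX,(X-O)@NN),1))
br=cv2.inRange(hsv,(10,70,70),(28,255,255))
for y in range(330,425,8):
    c=np.nonzero(br[y,270:370])[0]+270
    if len(c): print(y,c.min(),c.max(),len(c),[np.round((plane(p,(q,y),4)-O)@[*np.c_[AX,NN].T][1],1) for q in(c.min(),c.max())],round(float((plane(p,((c.min()+c.max())/2,y),4)-O)@AX),1))
E
```

```text
192 296 322 [-108.8   -1.5]
202 295 322 [-103.3   -1.8]
212 295 322 [-97.8  -1.8]
222 294 321 [-92.2  -2.4]
232 293 321 [-86.5  -2.7]
242 293 321 [-80.7  -2.7]
252 292 321 [-74.8  -3. ]
262 292 320 [-68.7  -3.4]
272 292 319 [-62.6  -3.7]
282 292 318 [-56.3  -4. ]
394 294 297 4 [np.float64(-15.9), np.float64(-13.3)] 75.7
402 293 335 7 [np.float64(-16.9), np.float64(19.0)] 84.0
410 293 335 6 [np.float64(-17.0), np.float64(19.2)] 92.5
418 292 335 8 [np.float64(-18.0), np.float64(19.3)] 101.0
```

View pics/r1.png

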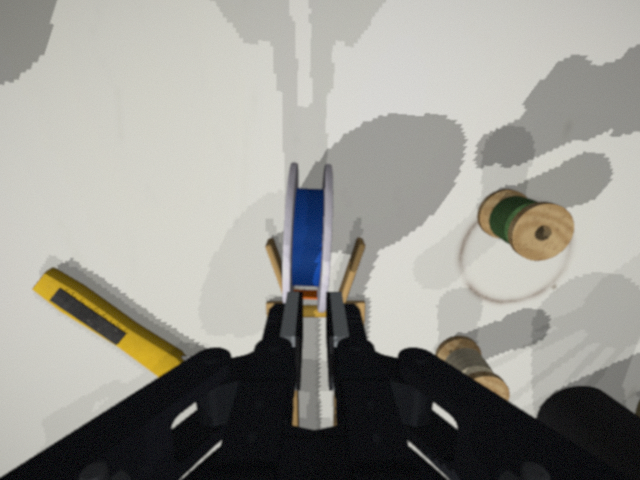

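The fingers, lane and flare are all centred on column 314.5, while the reel is about 4.5 mm towards the robot and yawed by about -0.05 rad. The mark is on the front side at (310,297), so the reel is turning. I'll steer it back while rolling.

```bash
cat >> h.py <<'E'
def steer(s0,lat0,y0,y1,travel=19.,u0=-9.,feed=50,press=6.,head=None):
    head=(y0+y1)/2 if head is None else head
    P,_=tcp(s0,0,u0,8,lat0+u0*y0);ctrl.goto(P,rot(0,y0));ctrl.pause(.1);f0=ctrl.observe()["ft_force"]
    P[2]-=11;hit=ctrl.movel(P,feed=12,max_force=press-1.5)
    o=ctrl.observe();z=o["ee_pos"][2]-.5
    Q,_=tcp(s0+travel,0,u0+travel,0,lat0+travel*head+(u0+travel)*y1);Q[2]=z
    ctrl.movel(Q,feed=feed,rotation=rot(0,y1));o2=ctrl.observe()
    print("hit",hit,z,"N",(o["ft_force"]-f0)[2],"end",o2["ft_force"]-f0)
    Q[2]+=25;ctrl.movel(Q,feed=150)
def look(name):
    r=rear(name);p=ctrl.camera_params("wrist");im=cv2.imread(f"pics/{name}.png")
    bl=cv2.inRange(cv2.cvtColor(im,cv2.COLOR_BGR2HSV),(100,120,40),(130,255,255));bl[:,:270]=0;bl[:,360:]=0
    L=[]
    for y in range(r["blue"][1]+4,min(r["blue"][1]+80,290),6):
        c=np.nonzero(bl[y])[0]
        if len(c)>8: X=plane(p,((c.min()+c.max())/2,y),65);L.append(((X-O)@AX,(X-O)@NN))
    L=np.array(L);a=np.polyfit(L[:,0],L[:,1],1)
    print(name,"hub",r["hub_s"],"lat",round(np.polyval(a,r["hub_s"]),1),"yaw",round(a[0],3),"t",round(ctrl.observe()["t"],2));return r["hub_s"],np.polyval(a,r["hub_s"]),a[0]
E
python3 - <<'E'
from h import *
np.set_printoptions(precision=2,suppress=True)
steer(-75.5,-3,-.05,.15)
ctrl.goto(tcp(-75,0,20,30)[0],rot(0))
look("r2")
E
```

```text
hit True 89.54364250163631 N 4.168573925392327 end [-2.11  0.2   5.27]
r2 hub -56.0 lat -2.2 yaw 0.031 t 15.25
```

```bash
python3 - <<'E'
from h import *
np.set_printoptions(precision=2,suppress=True)
steer(-56,-2.2,.03,.19)
ctrl.goto(tcp(-56,0,20,30)[0],rot(0))
look("r3")
E
```

```text
hit True 89.57406704029775 N 4.044280273747098 end [-0.65  1.02  4.76]
r3 hub -37.0 lat -0.8 yaw 0.069 t 17.88
```

```bash
python3 - <<'E'
from h import *
np.set_printoptions(precision=2,suppress=True)
steer(-37,-.8,.07,.07,travel=13,u0=-7)
ctrl.goto(tcp(-37,0,20,30)[0],rot(0))
look("r4")
E
```

```text
hit True 89.61445724652552 N 3.624897314218803 end [-0.13 -0.54  5.29]
r4 hub -24.0 lat 0.3 yaw 0.07 t 20.2
```

```bash
cat >> h.py <<'E'
def cross(s0,lat0,y0,lat1,y1,T=-2.5,ds=38.,p0=-.2,p1=.25,u0=-9.,n=8,feed=60,want=7.):
    h=lambda s:max(0.,np.sqrt(max(50.8**2-(s-T)**2,0))-46.8)
    P,nn=tcp(s0,p0,u0,10,lat0+u0*y0,h(s0));ctrl.goto(P,rot(p0,y0));ctrl.pause(.1);f0=ctrl.observe()["ft_force"]
    P,nn=tcp(s0,p0,u0,-3,lat0+u0*y0,h(s0));hit=ctrl.movel(P,feed=12,max_force=3.5)
    o=ctrl.observe();off=(o["ee_pos"]-tcp(s0,p0,u0,0,lat0,h(s0))[0])@nn-.5;print("hit",hit,"off",off)
    for i in range(1,n+1):
        a=i/n;s=s0+ds*a;ph=p0+(p1-p0)*a;u=u0+ds*a-R0*(ph-p0);y=y0+(y1-y0)*a
        P,nn=tcp(s,ph,u,off,lat0+(lat1-lat0)*a+u*y,h(s));ctrl.movel(P,feed=feed,rotation=rot(ph,y))
        o=ctrl.observe();f=(o["ft_force"]-f0)@nn
        print(f"{o['t']:.2f} s{s:.0f} h{h(s):.1f} N{f:.1f} off{off:.2f} err{(o['ee_pos']-P)@nn:.2f}",o["ft_force"]-f0)
        off+=np.clip(.06*(f-want),-.5,.5)
    ctrl.movel(P+nn*25,feed=150)
E
python3 - <<'E'
from h import *
np.set_printoptions(precision=2,suppress=True)
cross(-24,.3,.07,1.6,.02)
ctrl.goto(tcp(-5,0,0,40)[0],rot(0))
look("r5")
E
```

```text
hit True off -0.29956509341986165
21.74 s-19 h1.2 N1.9 off-0.30 err-0.19 [-0.62 -0.38  1.92]
22.05 s-14 h2.6 N1.1 off-0.61 err-0.40 [ 0.04 -0.2   1.08]
22.36 s-10 h3.5 N-0.7 off-0.96 err-0.37 [-0.43 -0.55 -0.72]
22.67 s-5 h3.9 N0.7 off-1.43 err-0.25 [-0.41 -0.62  0.69]
22.98 s-0 h4.0 N1.2 off-1.81 err-0.21 [ 0.86 -1.84  1.04]
23.28 s4 h3.5 N0.7 off-2.15 err-0.17 [ 0.05 -0.22  0.68]
23.59 s9 h2.6 N1.2 off-2.53 err-0.24 [-1.01 -0.79  1.06]
23.90 s14 h1.2 N0.7 off-2.88 err-0.20 [-0.01  0.66  0.91]
r5 hub -26.0 lat 0.2 yaw 0.075 t 24.64
```

The tip outran the reel, which didn't climb and is still at s = -26, upright. I'll retry following the bump less closely so the fingertips keep contact.

```bash
sed -i 's/-46.8)$/-46.8)*HS/; s/@nn-.5;print/@nn-PR;print/; s/off+=np.clip(.06/off+=np.clip(KF/' h.py; echo 'HS=.6;PR=.9;KF=.05' >> h.py
python3 - <<'E'
from h import *
np.set_printoptions(precision=2,suppress=True)
cross(-26,.2,.075,1.6,.02,T=-1,ds=40,want=9)
ctrl.goto(tcp(-5,0,0,40)[0],rot(0))
look("r6")
E
```

```text
hit True off -0.7678879223992513
26.19 s-21 h0.0 N5.5 off-0.77 err0.77 [0.3  0.53 5.46]
26.51 s-16 h1.0 N7.7 off-0.94 err1.15 [0.96 2.14 7.59]
26.82 s-11 h1.8 N10.6 off-1.01 err1.72 [ 1.23  1.65 10.59]
27.14 s-6 h2.3 N10.9 off-0.93 err2.05 [ 0.24  1.03 10.94]
27.46 s-1 h2.4 N11.3 off-0.83 err2.15 [ 1.79  0.21 11.35]
27.77 s4 h2.3 N10.9 off-0.71 err2.01 [ 1.64 -1.4  10.74]
28.09 s9 h1.8 N9.4 off-0.62 err1.68 [ 1.94 -2.17  9.12]
28.41 s14 h1.0 N8.0 off-0.60 err1.09 [ 1.37 -2.3   7.59]
r6 hub 51.5 lat 10.6 yaw 0.164 t 29.15h.py:95: RankWarning: Polyfit may be poorly conditioned
  L=np.array(L);a=np.polyfit(L[:,0],L[:,1],1)
```

```bash
python3 - <<'E'
from h import *
np.set_printoptions(precision=2,suppress=True)
ctrl.goto(O+AX*(-25)+NN*LAT+[0,0,150],rot(0))
print(look("r7"))
im=np.hstack([cv2.imread("pics/r7.png")[60:420,180:460],cv2.resize((mark("m7"),cv2.imread("pics/m7.png"))[1][180:330,250:470],(528,360))])
cv2.imwrite("pics/c7.png",im[:,:800]);print(im.shape)
E
```

```text
Traceback (most recent call last):
  File "h.py", line 95, in look
    L=np.array(L);a=np.polyfit(L[:,0],L[:,1],1)
                               ~^^^^^
IndexError: too many indices for array: array is 1-dimensional, but 2 were indexed
```

```bash
python3 - <<'E'
from h import *
print(mark("m7"))
im=np.hstack([cv2.imread("pics/r7.png")[60:420,180:460],cv2.resize(cv2.imread("pics/m7.png")[180:330,270:480],(504,360))])
cv2.imwrite("pics/c7.png",im);print(im.shape)
E
```

```text
None
(360, 784, 3)
```

View pics/c7.png

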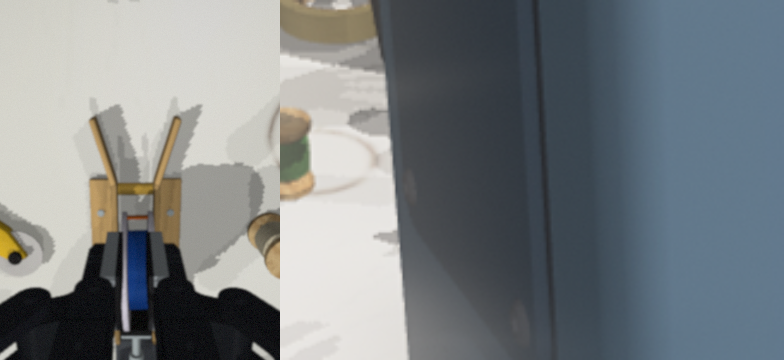

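The reel stands upright in the dock behind the threshold, with its mark now on the rear rim at full-image (317,277). I'll measure the hub, then push from behind at hub height.

```bash
python3 - <<'E'
from h import *
np.set_printoptions(precision=2,suppress=True)
p=ctrl.camera_params("wrist");k=np.linspace(.1,700,4000);G=np.arange(-30,90,.5)
for row,col,r in((292,317,30),(273,307,45)):
    c,d=ray(p,(col,row));q=c+np.outer(k,d)
    v=np.array([np.hypot((q-O)@AX-g,q[:,2]-45).min()-r for g in G]);i=np.nonzero((v[:-1]<=0)&(v[1:]>0))[0];print(row,G[i])
im=cv2.imread("pics/r7.png");print("thr",(plane(p,(316,248),4)-O)@AX)
for x in(307,317,327): print("lat z70",x,(plane(p,(x,300),70)-O)@NN)
print("lat thr mid",(plane(p,(315.5,248),4)-O)@NN)
q=ctrl.solve_ik(O+AX*(-40)+NN*1.5+[0,0,32],rot(0));print(q,ctrl.observe()["t"])
E
```

```text
292 [51.5]
273 [51.5]
thr -2.233241325419962
lat z70 307 -3.8714392743299038
lat z70 317 2.9192856612778177
lat z70 327 9.709719400968384
lat thr mid 2.145621774272681
[-0.26  0.41  1.77 -0.    0.96 -0.36] 29.5
```

```bash
python3 - <<'E'
from h import *
np.set_printoptions(precision=2,suppress=True)
Z=33;L=2.4
pt=lambda s,z=Z:O+AX*s+NN*L+[0,0,z]
ctrl.goto(pt(-32,80),rot(0));ctrl.movel(pt(-32),feed=80);ctrl.pause(.3)
f0=np.mean([(ctrl.pause(.05),ctrl.observe()["ft_force"])[1] for _ in range(6)],0)
def F():
    o=ctrl.observe();return -(o["ft_force"]-f0)@AX,(o["ee_pos"]-O)@AX,o["t"],o["ft_force"]-f0
hit=ctrl.movel(pt(20),feed=10,max_force=3.5);print(hit,*F())
s=F()[1]
for i in range(30):
    f=F()[0]
    if f>7.4 or not hit: break
    s+=min(.4,max(.1,(8.2-f)*.12));ctrl.movel(pt(s),feed=6);ctrl.pause(.05);print(*np.round(F()[:3],2))
print("reached",F())
E
```

```text
True 1.1031369243891216 -4.233729951513779 34.0417 [0.91 1.21 0.47]
1.98 -4.08 34.42
1.29 -3.67 34.72
2.27 -3.2 35.02
3.25 -2.78 35.32
3.73 -2.36 35.62
5.17 -2.02 35.92
4.8 -1.8 36.22
6.27 -1.54 36.52
5.58 -1.41 36.82
7.58 -1.2 37.12
reached (np.float64(7.583956562520096), np.float64(-1.1951822633653588), 37.1167, array([ 1.07,  7.74, -0.67]))
```

```bash
python3 - <<'E'
from h import *
np.set_printoptions(precision=2,suppress=True)
L=2.4;pt=lambda s,z=33:O+AX*s+NN*L+[0,0,z]
def av(n):
    r=[]
    for _ in range(n): ctrl.pause(.05);o=ctrl.observe();r.append(o["ft_force"])
    r=np.array(r);return -(r@AX),(o["ee_pos"]-O)@AX,o["t"]
f,s,t=av(5);print(f,s,t)
c=np.clip((8-f.mean())*.15,-.4,.4)
if abs(c)>.05: ctrl.movel(pt(s+c+.0),feed=6)
f,s,t=av(20);print(f.round(1),f.mean(),s,t)
ctrl.movel(pt(s-6),feed=5);ctrl.movel(pt(s-30),feed=60)
o=ctrl.observe();print("f0",o["ft_force"])
ctrl.movel(pt(s-30,170),feed=150)
o=ctrl.observe();print(o["t"],o["ft_force"])
p=ctrl.camera_params("wrist");cv2.imwrite("pics/f.png",ctrl.grab_frame("wrist"))
ctrl.goto([400,250,300],[0,3.1415,0]);
a=ctrl.grab_frame("scene")[150:330,250:480];b=ctrl.grab_frame("side")[190:380,260:460]
cv2.imwrite("pics/fin.png",np.hstack([cv2.resize(a,(400,313)),cv2.resize(b,(400,313))]))
E
```

```text
[6.84 6.67 7.43 7.23 7.39] -1.209704259886844 37.3667
[5.6 6.2 6.5 5.5 6.5 7.  5.6 6.7 5.9 6.1 6.  5.7 6.4 6.  7.4 6.4 6.4 6.3
 6.5 6.5] 6.258743067041349 -1.6028383883656032 38.6167
f0 [ 0.06 -0.27  0.23]
41.6917 [-0.85  0.66  0.04]
```

View pics/fin.png

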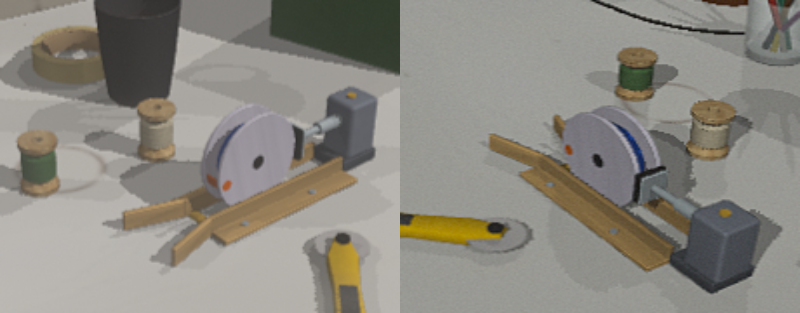

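The reel stands in the dock against the pad and everything else is undisturbed. However, my trim step lowered the hold to 6.3 N, so I'll press again and trim from the commanded position this time.

```bash
python3 - <<'E'
from h import *
np.set_printoptions(precision=2,suppress=True)
L=2.4;pt=lambda s,z=33:O+AX*s+NN*L+[0,0,z]
ctrl.goto(pt(-32,70),rot(0));ctrl.movel(pt(-32),feed=80);ctrl.movel(pt(-9),feed=50);ctrl.pause(.2)
def av(n):
    r=[]
    for _ in range(n): ctrl.pause(.05);o=ctrl.observe();r.append(o["ft_force"]-f0)
    r=np.array(r);return -(r@AX),o["t"]
f0=0;f0=-np.mean(av(4)[0])*AX
ctrl.movel(pt(-2.5),feed=8,max_force=7);c=-2.5
for i in range(6):
    f,t=av(4);print(round(c,2),f.round(1),round(t,2))
    if abs(f.mean()-8)<.5: break
    c+=np.clip((8-f.mean())/2.3,-.6,1.2);ctrl.movel(pt(c),feed=6)
f,t=av(18);print(f.round(1),f.mean(),t)
ctrl.movel(pt(c-6),feed=6);ctrl.movel(pt(c-28),feed=80);ctrl.movel(pt(c-28,150),feed=200)
ctrl.goto([400,200,280],[0,3.1415,0])
print(ctrl.observe()["t"])
p=ctrl.camera_params("scene")
im=ctrl.grab_frame("scene");m=cv2.absdiff(cv2.imread("pics/scene0.png"),im).max(2)>50
print("changed px near spools/cutter",m[225:265,255:285].sum(),m[205:243,328:352].sum(),m[285:355,430:465].sum())
og=cv2.inRange(cv2.cvtColor(im,cv2.COLOR_BGR2HSV),(4,150,110),(14,255,255));og[:200]=0;og[330:]=0;og[:,:360]=0;og[:,:]*=1
ys,xs=np.nonzero(og[:,:420]);print(len(xs),xs.mean() if len(xs) else 0,ys.mean() if len(xs) else 0)
E
```

```text
-2.5 [5.  5.2 5.3 4.6] 47.42
-1.3 [6.8 6.7 6.1 7. ] 47.98
-0.72 [6.5 6.8 6.6 7.6] 48.42
-0.24 [8.1 8.3 7.9 8.8] 48.88
[8.6 8.2 8.3 8.2 7.8 8.1 7.3 7.2 7.7 8.6 8.4 8.9 8.3 8.9 8.8 8.1 7.8 7.8] 8.150184641912118 49.775
53.2833
changed px near spools/cutter 75 0 0
13 380.15384615384613 257.0
```

```bash
python3 -c "
from bench import ctrl
print(ctrl.close_job())"
```

```text
the job is handed in; nothing more can be done
None
```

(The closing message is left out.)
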